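# Stack a spacer frame and a cover plate on a two-pin jig

### The arm

A 6-joint arm with a two-finger parallel gripper is mounted at the origin on a cart in front of the work surface, level with it; the furniture and walls round the work are solid. World frame = base frame: x ahead of the robot, y to its left, z up, the work surface at z = 0. Lengths are in m, angles in rad, forces in N, time in s.
With the tool pointing down it reaches from about 0.35 to 0.85 m from the base axis. Payload 8.1 kg.
Tool frame: the origin (TCP) lies at the very end of the fingers, on their centre line; the grasp point (between the pads) lies 19 mm behind it; z points along the fingers, y is the line along which they close (so a half turn about z gives the same grasp; the last joint's range is limited). The gripper opens to 93 mm and grips with 3 to 60 N. Pads are 15 mm wide; open, the fingers measure 128 mm over their backs; the gripper's body (75 mm by 188 mm) begins 65 mm behind the grasp point.
Start: joints at [1.121, 0.13, 1.488, -0, 1.523, -0.085], TCP at [0.214, 0.561, 0.219] pointing down, gripper open.
Joint ranges: [-2.96, 2.96], [-0.89, 2.26], [0.02, 2.5], [-1.34, 4.48], [0, 2.73], [-2.66, 2.66]. Speed limits (rad/s): [2.39, 2.39, 2.79, 3.14, 3.14, 3.14].

### API

Orientations are given as a rotation vector (axis times angle).
In Python, from plant import robot gives the robot as it stands. The module is installed in compiled form; this text tells all that it offers.
- The arm moves only by the tool play_rows, never from a script. Its argument "increments" is text: rows parted by semicolons, each of 5 numbers parted by spaces: the shift along the tool's x, y, z in mm, then the turn about the tool's z in degrees, then the closure, from -1 (fully open) to 1 (shut). In form: dx dy dz yaw claw; .... A call has 1 to 20 rows; each row is the pose to reach, as a shift and turn from the pose commanded when the call began, along the tool's axes at that moment; what a row does not reach only later rows make up. A row lasts 1/10 s, in which the tool goes at most 50 mm and 8.59 degrees, less where a joint would pass 70% of its speed; a pose out of reach is approached as far as the arm can. A call with a gripper value outside its range is refused whole. The fingers move at their own pace and stop on an object; "force" is the grip in N (left out, the last holds). Time passes only in rows, so rows that repeat a pose let the fingers close. It gives the time, the measured TCP pose, the force, the opening and the grip force at its end, in the units of the state.
- robot.read_state(): the state, without advancing time (a new reading comes with each control period).
- robot.read_camera(name): name is "scene" or "top"; returns the picture (480x640x3 uint8, blue, green, red); there is no depth.
- robot.calibration(name): a dict with "vertical_fov" (degrees; the focal length in pixels is half the picture's height over the tangent of half this angle, whatever the lens; pixels are square), "cx", "cy" (the principal point, pixels), "rvec" (rotation vector, rad) and "tvec" (3), from world to camera coordinates, as OpenCV has them. Camera axes: x right, y down, z forward; pixel columns grow to the right and rows downward; lengths in m; the calibration is good to about 2 mm. A picture is of the moment at which its call begins. calibration takes no time and is no camera call.
- robot.close_job(): hands the job in; it is judged then, once.
Trained networks look in the newest picture that a camera, given by its name, has taken for a name from the list of things; names that differ only in an ending like _2 or _b are one class to them, and where a whole thing is asked for, a point or a joint stands for the part that bears it (a point fixed in the world has none). Each returns a list of dicts, best first, with "conf" (0 to 1); they miss things now and then, are a little off and sometimes report something else, mostly with a low value. They report only what shows in the picture. A call takes as long as a camera call. They do not tell look-alikes from the thing itself.
- robot.recognise(camera, query): "centre" ([x, y, z] in m, in world coordinates, good to about 4 mm: the middle of the surface that is visible of it).
- robot.regions_of(camera, query): "pixels" (480x640 bool, what is visible of it).
- robot.landmark_of(camera, query): "centre" ([x, y, z] in m, in world coordinates, good to about 4 mm: a listed point, or the origin of a listed thing).
The state is a dict: "t": time; "q": joint angles; "dq": joint speeds; "joint_torque": joint torques, N m; "tool_pos": TCP position; "orientation": TCP orientation; "force": force on the tool from outside, world axes, zero at the start; "wrist_torque": the same for the moment, N m; "opening": finger opening in m; "gripper_force": force on a finger pad.
Only numpy, scipy, OpenCV 4.12 (cv2) and the standard library are available. Lean on these libraries where they do the work, as an engineer would, in place of code of your own. Each camera call takes 0.05 s, during which the arm holds its last target. There are 200 camera calls.

### The job

Build up the test cell on the two-pin jig: first thread the spacer frame (the flat part with the window) over both pins and let it lie fully down on the pedestal. Then draw the cover plate out of its cassette by its end, lay it flat on the bench and let go, take it again by its middle and thread it over both pins, fully down on the frame. Lower the parts, do not drop them, and leave the other things on the bench where they are.

Things in the scene. Friction and masses are not known exactly. Their poses are not given: they have to be found in the camera images.
- jig_seat (a point): Jig, fixed: steel base 140 x 112 x 8 mm, on it a grey pedestal 112 mm long (x), 40 mm wide (y), top 26 mm above the bench. The point is the centre of the pedestal's top; x runs along the line of the pins, z up. Two steel pins, 8 mm in diameter, 80 mm apart, rise 30 mm above the pedestal (top 5 mm tapering to 3 mm). A seated part overhangs the pedestal by 10 mm at each long side.
- jig: The jig again, origin under its base, axes as jig_seat. Four steel columns, 12 mm in diameter, tops 62 mm above the bench, stand at x = +-46 mm, y = +-41 mm: they leave no room for fingers beside the ends of a part on the pins, only beside its middle (80 mm clear between columns).
- pin_a (a point): Top of the jig's pin at -x of the jig, 56 mm above the bench.
- pin_b (a point): Top of the jig's pin at +x of the jig, 56 mm above the bench.
- frame_center (a point): Centre (half-way up) of the spacer frame: a loose flat aluminium part 110 mm (x) x 60 mm (y) x 8 mm (z), about 80 g, with a 44 x 36 mm rectangular window and two round through holes 10.5 mm in diameter at x = +-40 mm. It starts flat on the bench. Either way round and either face up fits.
- cover_center (a point): Centre (half-way up) of the cover plate: a loose flat aluminium part 110 mm (x) x 60 mm (y) x 10 mm (z), about 130 g, no window, two round through holes 10.5 mm in diameter at x = +-40 mm. It starts in the cassette, underside 14 mm above the bench, its -x end sticking 28 mm out of the mouth. Either way round and either face up fits.
- cassette_mouth (a point): Cassette, fixed: a flat grey box with clear roof, 92 mm deep, 77 wide, 32 high, open at one end. The point is the middle of its mouth, 19 mm above the bench; -x points out of the mouth, the way the plate is drawn; z up. Slot 67 mm wide, 13.5 high, floor 14 mm above the bench; 82 mm of the plate lie inside. The bench before the mouth is free for 140 mm or more.
- timer: A white bench timer 66 x 66 x 20 mm, loose bystander; origin at its underside's centre.
- dish: A clear round culture dish with pink filling, 58 mm in diameter, 14 mm high, loose bystander; origin at its underside's centre.
- hexkey: A hex key 24 x 92 x 5 mm lying on the bench, loose bystander; origin at its underside's centre.
- vial: A small amber vial with black cap, 28 mm in diameter, 64 mm high, standing, loose bystander; origin at its underside's centre.
- marker: A marker pen 14 x 138 x 14 mm lying on the bench, loose bystander; origin at its underside's centre.
- frame: The spacer frame of frame_center; origin at the centre of its underside.
- cover: The cover plate of cover_center; origin at the centre of its underside.
Mind the look-alikes: they are no part of the job. Leave any yellow look-alike of the frame alone.

How it is judged:
By the outcome, as a careful person would: the job done as asked, in the order asked, and still so for the second after the job is handed in, with the robot touching nothing.
It also fails if it takes over 72 s, if anything falls off the work surface, if the arm or the gripper's body presses on something with over 40 N, if the wrist force passes 120 N, or if a joint passes its speed limit or range.

## Working session

There is one attempt and no reset: what is moved stays moved. The work goes in short steps, Python scripts to look and compute and a tool call to move; the robot and the scene stay as the last step left them, time stands still between calls to the robot, and variables do not carry over. Pictures are saved under pics/ and viewed, at most 10 in all, crops included, and the job is handed in when it is done.

Besides the shell and the picture viewer there is one more tool, called as name(argument=value, ...), one argument or row to a line, values as JSON. play_rows: Moves the arm, as the interface text tells. Its arguments: {"type":"object","properties":{"increments":{"type":"string"},"force":{"type":"number"}},"required":["increments"]}

```bash
mkdir -p pics; cat > h.py <<'E'
import numpy as np,cv2
from plant import robot
def cal(n):
    c=robot.calibration(n);f=240/np.tan(np.radians(c["vertical_fov"])/2)
    K=np.array([[f,0,c["cx"]],[0,f,c["cy"]],[0,0,1]]);return K,np.array(c["rvec"],float),np.array(c["tvec"],float)
def proj(n,P):
    K,r,t=cal(n);return cv2.projectPoints(np.array(P,float).reshape(-1,1,3),r,t,K,None)[0].reshape(-1,2)
def back(n,uv,z):
    K,r,t=cal(n);R=cv2.Rodrigues(r)[0];uv=np.atleast_2d(uv).astype(float)
    d=(np.c_[uv,np.ones(len(uv))]@np.linalg.inv(K).T)@R;o=-R.T@t
    return o+d*((z-o[2])/d[:,2])[:,None]
E
cat > a.py <<'E'
from h import *
for n in("scene","top"):
    im=robot.read_camera(n);cv2.imwrite(f"pics/{n}0.png",im)
    K,r,t=cal(n);print(n,K[0,0],-cv2.Rodrigues(r)[0].T@t)
for q in("jig_seat","pin_a","pin_b","frame_center","cover_center","cassette_mouth","frame","timer","dish","hexkey","vial","marker"):
  for n in ("top","scene"):
    try: print(q,n,[(np.round(d["centre"],3).tolist(),round(d["conf"],2),proj(n,d["centre"]).round().tolist()) for d in robot.landmark_of(n,q)[:3]])
    except Exception as e: print(q,n,e)
s=robot.read_state();print(s["t"],s["tool_pos"],s["orientation"],s["opening"])
E
python3 a.py
```

```text
scene 538.0282567981684 [ 0.13914378 -0.62434189  0.93626524]
top 514.1463606559306 [ 0.34353284 -0.0019665   1.12491744]
jig_seat top [([0.594, -0.161, 0.026], 0.88, [[408.0, 206.0]]), ([0.546, -0.363, 0.0], 0.61, [[498.0, 230.0]])]
jig_seat scene [([0.592, -0.158, 0.025], 0.59, [[388.0, 304.0]])]
pin_a top [([0.559, -0.157, 0.06], 0.72, [[408.0, 218.0]]), ([0.63, -0.158, 0.058], 0.68, [[408.0, 186.0]])]
pin_a scene [([0.554, -0.161, 0.057], 0.59, [[376.0, 304.0]]), ([0.635, -0.161, 0.053], 0.57, [[407.0, 288.0]])]
pin_b top [([0.559, -0.157, 0.06], 0.72, [[408.0, 218.0]]), ([0.63, -0.158, 0.058], 0.68, [[408.0, 186.0]])]
pin_b scene [([0.554, -0.161, 0.057], 0.59, [[376.0, 304.0]]), ([0.635, -0.161, 0.053], 0.57, [[407.0, 288.0]])]
frame_center top [([0.372, 0.197, 0.003], 0.93, [[242.0, 307.0]]), ([0.492, 0.01, 0.004], 0.9, [[329.0, 253.0]]), ([0.398, -0.147, 0.003], 0.89, [[401.0, 297.0]])]
frame_center scene [([0.487, 0.007, 0.005], 0.94, [[304.0, 277.0]]), ([0.374, 0.19, 0.004], 0.89, [[221.0, 243.0]]), ([0.683, 0.048, 0.005], 0.68, [[367.0, 231.0]])]
cover_center top [([0.621,
[... 681 characters left out ...]
er scene [([0.681, 0.048, 0.007], 0.81, [[367.0, 230.0]]), ([0.59, 0.383, -0.001], 0.68, [[266.0, 166.0]])]
dish top [([0.7, -0.065, -0.003], 0.8, [[363.0, 163.0]])]
dish scene [([0.619, 0.225, 0.015], 0.2, [[305.0, 193.0]])]
hexkey top [([0.588, 0.383, 0.001], 0.41, [[164.0, 209.0]])]
hexkey scene [([0.587, 0.384, -0.003], 0.42, [[265.0, 167.0]])]
vial top [([0.497, 0.405, 0.0], 0.62, [[152.0, 249.0]])]
vial scene [([0.495, 0.409, 0.002], 0.49, [[229.0, 172.0]])]
marker top [([0.546, -0.361, 0.001], 0.78, [[497.0, 230.0]])]
marker scene [([0.545, -0.358, 0.0], 0.65, [[431.0, 399.0]])]
1.3 [0.21401894 0.56052174 0.21860369] [-5.69836538e-01 -3.08945871e+00  7.66700980e-05] 0.0934425095510941
```

View pics/top0.png

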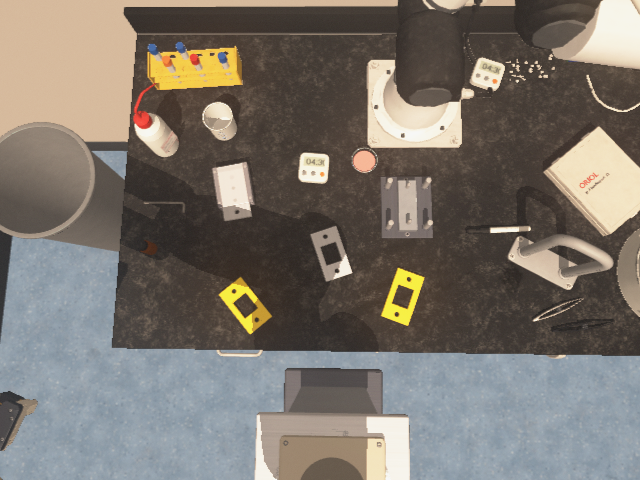

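View pics/scene0.png

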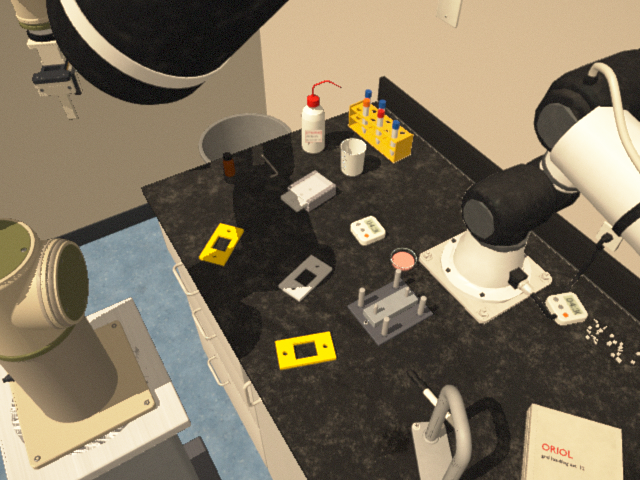

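The bench pictures show three frame-like parts: yellow at top (245,304), yellow at (403,297), and grey at (331,253). I choose the grey one. The cover is in the cassette at (233,190), the jig is at (407,207), and another arm stands behind the jig.

```bash
cat > b.py <<'E'
from h import *
T=robot.read_camera("top");S=robot.read_camera("scene")
for n,q,z in(("top","frame",.008),("scene","frame",.008),("top","cover",.024),("top","jig",.0),):
    for d in robot.regions_of(n,q)[:4]:
        m=d["pixels"];ys,xs=np.nonzero(m);w=back(n,np.c_[xs,ys],z)[:,:2]
        (c,s,a)=cv2.minAreaRect((w*1000).astype(np.float32));print(n,q,round(d["conf"],2),np.round(c,1),np.round(s,1),round(a,1),(xs.mean().round(),ys.mean().round()))
def crop(I,u,v,w,h,k=6):
    return cv2.resize(I[v-h//2:v+h//2,u-w//2:u+w//2],None,fx=k,fy=k,interpolation=cv2.INTER_CUBIC)
a=np.hstack([crop(T,331,253,66,50),crop(T,407,207,66,50)]);b=np.hstack([crop(T,233,192,66,50),crop(S,390,305,88,66,4)[:300,:]if 0 else cv2.resize(crop(S,390,300,88,66,6),(396,300))])
cv2.imwrite("pics/c1.png",np.vstack([a,b]))
E
python3 b.py
```

```text
top frame 0.87 [491.    5.4] [109.8  60.8] 18.2 (np.float64(331.0), np.float64(253.0))
top frame 0.76 [375.9 189.1] [113.7  62.4] 40.2 (np.float64(245.0), np.float64(306.0))
top frame 0.74 [ 399.3 -150.1] [ 64.  110.7] 71.2 (np.float64(403.0), np.float64(296.0))
scene frame 0.85 [489.8   3.7] [116.1  66.9] 19.4 (np.float64(306.0), np.float64(277.0))
scene frame 0.81 [ 396.7 -151.4] [ 64.9 111.8] 70.1 (np.float64(305.0), np.float64(350.0))
scene frame 0.6 [374.2 187. ] [117.7  66.3] 39.6 (np.float64(221.0), np.float64(244.0))
top cover 0.96 [579.  213.7] [31.  59.5] 8.8 (np.float64(237.0), np.float64(211.0))
top jig 0.86 [ 598.7 -160.1] [143.4 114.4] 1.3 (np.float64(406.0), np.float64(207.0))
```

View pics/c1.png

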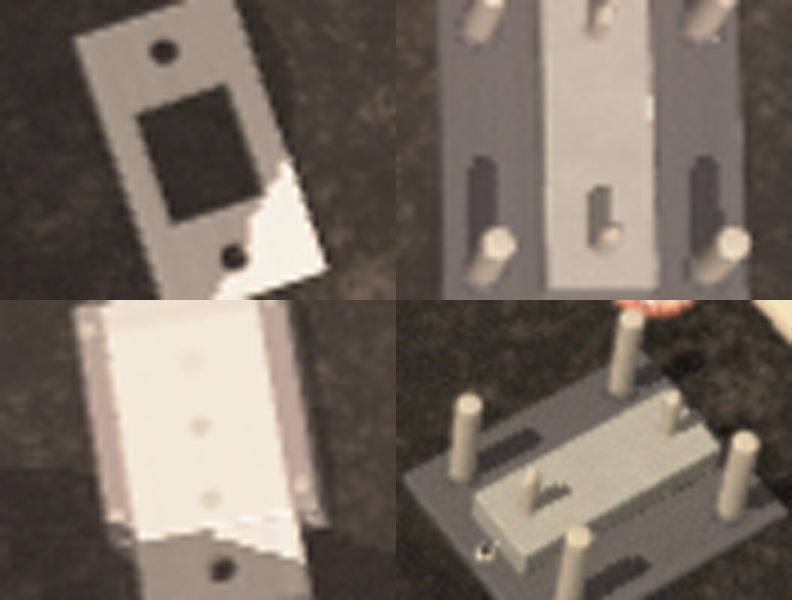

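The crop confirms a grey frame with window, holes near top-camera (325,236) and (337,271). The pin tips are at (409,221) and ~(408,186). The cover's end hole is at (237,212).

```bash
cat >> h.py <<'E'
def go(p,yang):
    """move in tool axes to world p (m), tool y at angle yang deg"""
    s=robot.read_state();R=cv2.Rodrigues(np.array(s["orientation"],float))[0]
    d=R.T@(np.array(p)-s["tool_pos"])*1000;a=np.degrees(np.arctan2(R[1,1],R[0,1]))
    print("t",round(s["t"],2),"tcp",np.round(s["tool_pos"],4),"yang",round(a,2),"tilt",np.round(R[:,2],3),"F",np.round(s["force"],1),"open",round(s["opening"],4))
    print("-> d",d.round(1),"yaw",round(-((yang-a+180)%360-180),2))
E
cat > c.py <<'E'
from h import *
fh=back("top",[(325.2,236.3),(336.9,270.7)],.008);print("frame",fh.round(4),fh.mean(0),np.linalg.norm(fh[0]-fh[1]),np.degrees(np.arctan2(*(fh[0]-fh[1])[1::-1])))
T=robot.read_camera("top");S=robot.read_camera("scene")
# pins: top tips
for n,uv in(("top",[(409.5,221.3)]),("scene",[(375.8,304.8),(407.3,288.3)])): print("pin",n,back(n,uv,.056).round(4))
print("coverhole",back("top",[(236.8,212)],.024))
for q in("jig","cover","cassette_mouth"):
    for d in robot.regions_of("top",q)[:1]:
        m=d["pixels"].astype(np.uint8);c=max(cv2.findContours(m,0,2)[0],key=cv2.contourArea)
        print(q,cv2.approxPolyDP(c,4,True).reshape(-1,2).tolist())
def crop(I,u,v,w,h,k=6):
    return cv2.resize(I[v-h//2:v+h//2,u-w//2:u+w//2],None,fx=k,fy=k,interpolation=cv2.INTER_CUBIC)
cv2.imwrite("pics/c2.png",np.hstack([crop(T,407,205,66,88),crop(T,235,192,66,88)]))
go([.491,.0045,.06],108.2)
E
python3 c.py
```

```text
frame [[ 0.528   0.0184  0.008 ]
 [ 0.4524 -0.008   0.008 ]] [0.49024161 0.00523357 0.008     ] 0.08007927163926068 19.233585903704864
pin top [[ 0.5539 -0.1599  0.056 ]]
pin scene [[ 0.5544 -0.162   0.056 ]
 [ 0.6326 -0.1622  0.056 ]]
coverhole [[0.57767147 0.21306774 0.024     ]]
jig [[383, 178], [382, 235], [432, 236], [430, 178]]
cover [[429, 176], [381, 178], [383, 237], [432, 236]]
cassette_mouth [[246, 162], [214, 168], [219, 209], [254, 202]]
t 1.85 tcp [0.214  0.5605 0.2186] yang 69.1 tilt [ 0. -0. -1.] F [-0.2 -0.3 -0.5] open 0.0932
-> d [-457.1 -420.6  158.6] yaw -39.1
```

View pics/c2.png

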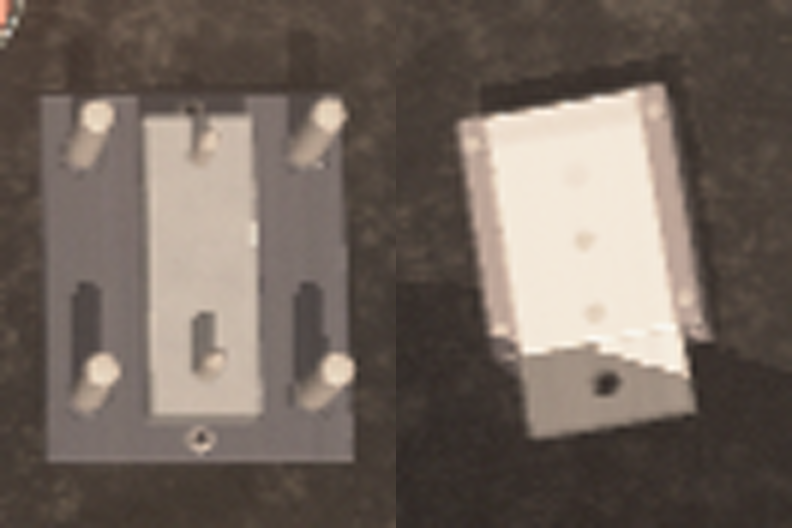

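The jig crop shows pin tips at top-camera (409.7,220.7) and (409,183.2). The cover end lies at about 9° yaw. Now moving above the frame.

play_rows(
  increments="-457 -421 100 -39 -1;-457 -421 100 -39 -1;-457 -421 100 -39 -1;-457 -421 100 -39 -1;-457 -421 100 -39 -1;-457 -421 100 -39 -1;-457 -421 100 -39 -1;-457 -421 100 -39 -1;-457 -421 100 -39 -1;-457 -421 100 -39 -1;-457 -421 100 -39 -1;-457 -421 100 -39 -1;-457 -421 100 -39 -1;-457 -421 140 -39 -1;-457 -421 158 -39 -1;-457 -421 158 -39 -1",
  force=25,
)

```text
t: 3.45
tool_pos: [0.488, 0.004, 0.0574]
orientation: [0.492, -3.097, -0.002]
force: [0.2, 0.7, -0.4]
opening: 0.0931
gripper_force: 0.0
```

```bash
cat > d.py <<'E'
from h import *
c=back("top",[(390.2,180.3),(428.2,180.3),(391,222.5),(429.8,222.5)],.062)[:,:2]
print("columns",c.round(4).tolist(),"mean",c.mean(0), "yaw",[np.degrees(np.arctan2(*(c[i]-c[j])[::-1])).round(2) for i,j in((0,2),(1,3))],[np.degrees(np.arctan2(*(c[i]-c[j])[::-1])).round(2)-90 for i,j in((0,1),(2,3))])
p=back("top",[(409.7,220.7),(409,183.2)],.056)[:,:2];print("pins",p.round(4).tolist(),p.mean(0))
u=lambda x,y:(374+(x-396)/6-0+ (196-374)+6,148+y/6)
uv=[(202+(x-396)/6,148+y/6) for x,y in((530,437),(694,410),(606,382))];e=back("top",uv,.024)[:,:2]
print("cover end",e.round(4).tolist(),"len",np.linalg.norm(e[0]-e[1]),"angle",np.degrees(np.arctan2(*(e[0]-e[1])[::-1])))
go([.4905,.005,.0015],108.7)
E
python3 d.py
```

```text
columns [[0.6413, -0.1195], [0.6418, -0.2], [0.5498, -0.1203], [0.5505, -0.2014]] mean [ 0.5958593  -0.16029729] yaw [np.float64(0.51), np.float64(0.84)] [np.float64(0.39000000000000057), np.float64(0.5100000000000051)]
pins [[0.5552, -0.1604], [0.6368, -0.1602]] [ 0.59600855 -0.16026044]
cover end [[0.5577, 0.2397], [0.5682, 0.1799], [0.5784, 0.2127]] len 0.06069615636035001 angle 100.03831154164416
t 3.45 tcp [0.488  0.004  0.0574] yang 108.04 tilt [-0.006  0.001 -1.   ] F [ 0.2  0.7 -0.4] open 0.0931
-> d [-3.   0.1 55.9] yaw -0.66
```

play_rows(
  increments="-3 0 30 -0.7 -1;-3 0 48 -0.7 -1;-3 0 55 -0.7 -1;-3 0 55.5 -0.7 -1;-3 0 55.5 -0.7 1;-3 0 55.5 -0.7 1;-3 0 55.5 -0.7 1;-3 0 55.5 -0.7 1;-3 0 55.5 -0.7 1;-3 0 55.5 -0.7 1;-3 0 55.5 -0.7 1",
  force=25,
)

```text
t: 4.55
tool_pos: [0.494, 0.0052, 0.0056]
orientation: [-0.513, 3.099, -0.0]
force: [-0.8, 0.2, 5.6]
opening: 0.059
gripper_force: 25.0
```

```bash
python3 -c "
from h import *
go([.5957,-.1605,.10],90.5)"
```

```text
t 4.55 tcp [0.494  0.0052 0.0056] yang 108.8 tilt [ 0.001  0.    -1.   ] F [-0.8  0.2  5.6] open 0.059
-> d [ -43.  -189.6  -94.4] yaw 18.3
```

play_rows(
  increments="0 0 -40 0 1;0 0 -90 0 1;0 0 -90 0 1;-20 -100 -90 18 1;-46 -190 -90 18.3 1;-46 -190 -90 18.3 1;-46 -190 -90 18.3 1;-46 -190 -90 18.3 1;-46 -190 -90 18.3 1;-46 -190 -90 18.3 1;-46 -190 -90 18.3 1",
)

```text
t: 5.65
tool_pos: [0.5979, -0.1587, 0.0951]
orientation: [0.016, -3.141, -0.0]
force: [-0.8, 0.3, -1.5]
opening: 0.0593
gripper_force: 25.0
```

```bash
cat > e.py <<'E'
from h import *
import sys
k=sys.argv[1]
T=robot.read_camera("top");S=robot.read_camera("scene")
s=robot.read_state();P=s["tool_pos"]
u,v=proj("top",P)[0].round().astype(int);a,b=proj("scene",P)[0].round().astype(int)
print("crops",u,v,a,b)
def crop(I,u,v,w,h,k):
    return cv2.resize(I[v-h//2:v+h//2,u-w//2:u+w//2],None,fx=k,fy=k,interpolation=cv2.INTER_CUBIC)
cv2.imwrite(f"pics/{k}.png",np.hstack([crop(T,u,v,80,120,5),crop(S,a,b,80,120,5)]))
go([.599,-.1605,.07],90.5)
E
python3 e.py g1
```

```text
crops 411 196 395 282
t 5.75 tcp [ 0.5982 -0.1588  0.0955] yang 90.58 tilt [ 0. -0. -1.] F [-0.6 -0.  -0.4] open 0.059
-> d [-0.8 -1.7 25.5] yaw 0.08
```

View pics/g1.png

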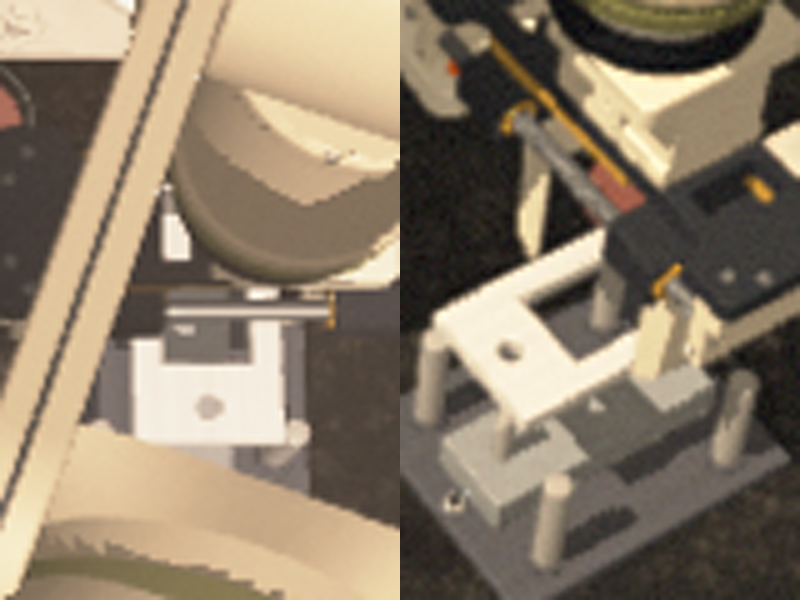

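The left hole shows in both cameras (top 412.6,217.4; scene 377.2,292.0). The frame is held level above the pins.

```bash
cat >> h.py <<'E'
def tri(a,b):
    P=[]
    for n in("top","scene"):
        K,r,t=cal(n);P.append(K@np.c_[cv2.Rodrigues(r)[0],t])
    X=cv2.triangulatePoints(P[0],P[1],np.array(a,float).reshape(2,1),np.array(b,float).reshape(2,1)).ravel();return X[:3]/X[3]
E
python3 -c "
from h import *
for a,b in (((412.6,217.4),(377.2,292)),((409.7,220.7),(375.8,304.8)),((409,183.2),(407.3,288.3))): print(tri(a,b).round(4))
for z in(.096,.098,.1): print(z,back('top',[(412.6,217.4)],z).round(4),back('scene',[(377.2,292)],z).round(4))
"
```

```text
[ 0.5544 -0.1604  0.0969]
[ 0.5556 -0.1607  0.0535]
[ 0.6365 -0.1602  0.0517]
0.096 [[ 0.5541 -0.1604  0.096 ]] [[ 0.5552 -0.16    0.096 ]]
0.098 [[ 0.5537 -0.1601  0.098 ]] [[ 0.5542 -0.1612  0.098 ]]
0.1 [[ 0.5533 -0.1598  0.1   ]] [[ 0.5532 -0.1623  0.1   ]]
```

play_rows(
  increments="-0.8 -0.6 15 0 1;-0.8 -0.6 27 0 1;-0.8 -0.6 32 0 1;-0.8 -0.6 35 0 1;-0.8 -0.6 38 0 1;-0.8 -0.6 41 0 1;-0.8 -0.6 44 0 1;-0.8 -0.6 44 0 1",
)

```text
t: 6.55
tool_pos: [0.599, -0.1605, 0.0508]
orientation: [0.014, -3.141, -0.0]
force: [-0.3, -0.1, -1.1]
opening: 0.0592
gripper_force: 25.0
```

play_rows(
  increments="0 0 6 0 1;0 0 12 0 1;0 0 15 0 1;0 0 17 0 1;0 0 18 0 1;0 0 18 0 1",
)

```text
t: 7.15
tool_pos: [0.5992, -0.1605, 0.033]
orientation: [0.014, -3.141, -0.0]
force: [-0.4, 0.2, -1.4]
opening: 0.0593
gripper_force: 25.0
```

play_rows(
  increments="0 0 1 0 1;0 0 2 0 1;0 0 3 0 1;0 0 4 0 1;0 0 4 0 1",
)

```text
t: 7.65
tool_pos: [0.5996, -0.1606, 0.0315]
orientation: [-0.014, 3.141, -0.0]
force: [-7.7, 2.2, 16.6]
opening: 0.0593
gripper_force: 25.0
```

play_rows(
  increments="0 0 -2.5 0 1;0 0 -2.5 0 0;0 0 -2.5 0 -0.6;0 0 -2.5 0 -0.6;0 0 -2.5 0 -0.6;0 0 -30 0 -1;0 0 -75 0 -1;0 0 -110 0 -1;0 0 -110 0 -1",
)

```text
t: 8.55
tool_pos: [0.603, -0.1619, 0.1463]
orientation: [-0.014, 3.131, -0.006]
force: [0.4, 0.1, 0.5]
opening: 0.0924
gripper_force: 0.0
```

```bash
python3 -c "
from h import *
go([.5695,.2115,.08],100)"
```

```text
t 8.55 tcp [ 0.603  -0.1619  0.1463] yang 90.5 tilt [ 0.01  -0.004 -1.   ] F [0.4 0.1 0.5] open 0.0924
-> d [ 30.9 373.9  64.6] yaw -9.5
```

play_rows(
  increments="25.5 374 40 -9.5 -1;25.5 374 40 -9.5 -1;25.5 374 40 -9.5 -1;25.5 374 40 -9.5 -1;25.5 374 40 -9.5 -1;25.5 374 40 -9.5 -1;25.5 374 40 -9.5 -1;25.5 374 60 -9.5 -1;25.5 374 60 -9.5 -1;25.5 374 60 -9.5 -1;25.5 374 60 -9.5 -1;25.5 374 60 -9.5 -1",
)

```text
t: 9.75
tool_pos: [0.5714, 0.2121, 0.08]
orientation: [-0.271, 3.128, 0.0]
force: [-0.9, -0.7, -0.2]
opening: 0.0933
gripper_force: 0.0
```

```bash
cat > f.py <<'E'
from h import *
S=robot.read_camera("scene");T=robot.read_camera("top")
def crop(I,u,v,w,h,k):
    return cv2.resize(I[v-h//2:v+h//2,u-w//2:u+w//2],None,fx=k,fy=k,interpolation=cv2.INTER_CUBIC)
cv2.imwrite("pics/f1.png",np.hstack([crop(S,305,200,100,120,4),crop(S,395,295,100,120,4)]))
go([.5748,.2119,.0165],100)
E
python3 f.py
```

```text
t 9.85 tcp [0.5713 0.2123 0.08  ] yang 99.9 tilt [ 0.001  0.    -1.   ] F [-0.6  0.1 -1. ] open 0.0928
-> d [-3.3 -1.  63.5] yaw -0.1
```

View pics/f1.png

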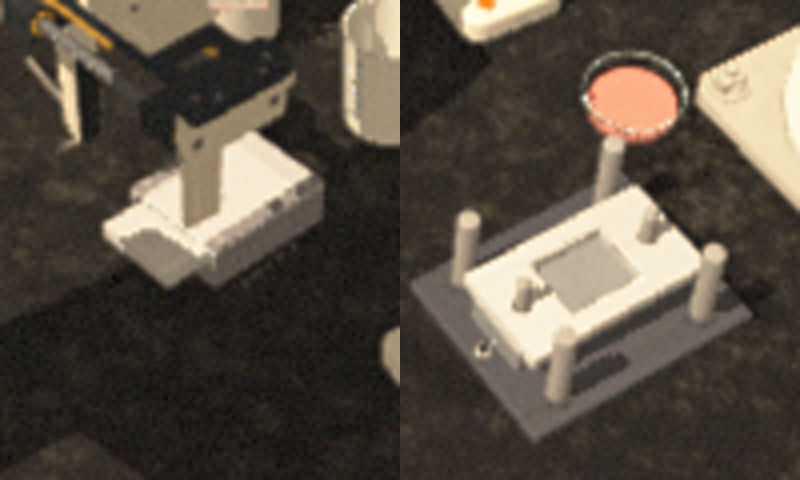

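The frame is seated on both pins, and the gripper is above the cover's end.

play_rows(
  increments="-3 -1 30 0 -1;-3 -1 55 0 -1;-3 -1 63 0 -1;-3 -1 63.5 0 -1;-3 -1 63.5 0 1;-3 -1 63.5 0 1;-3 -1 63.5 0 1;-3 -1 63.5 0 1;-3 -1 63.5 0 1;-3 -1 63.5 0 1;-3 -1 63.5 0 1",
  force=30,
)

```text
t: 10.95
tool_pos: [0.5739, 0.213, 0.0162]
orientation: [-0.274, 3.129, 0.0]
force: [-0.6, -0.3, 4.9]
opening: 0.0593
gripper_force: 30.0
```

play_rows(
  increments="0 0 -1 0 1;6 0 -1 0 1;14 0 -1 0 1;24 0 -1 0 1;34 0 -1 0 1;44 0 -1 0 1;54 0 -1 0 1;64 0 -1 0 1;74 0 -1 0 1;84 0 -1 0 1;92 0 -1 0 1;98 0 -1 0 1;102 0 -1 0 1;102 0 -1 0 1;102 0 -1 0 1",
)

```text
t: 12.45
tool_pos: [0.4734, 0.1952, 0.0168]
orientation: [-0.274, 3.129, 0.0]
force: [0.4, -0.0, -0.7]
opening: 0.0592
gripper_force: 30.0
```

play_rows(
  increments="0 0 5 0 1;0 0 9 0 1;0 0 12 0 1;0 0 13 0 1;0 0 14 0 1;0 0 14.5 0 1;0 0 14.5 0 1",
)

```text
t: 13.15
tool_pos: [0.4733, 0.1951, 0.0023]
orientation: [-0.274, 3.129, 0.0]
force: [-0.8, -1.0, -0.2]
opening: 0.0597
gripper_force: 30.0
```

play_rows(
  increments="0 0 0.6 0 1;0 0 1 0 1;0 0 1 0 1",
)

```text
t: 13.45
tool_pos: [0.4733, 0.1952, 0.0022]
orientation: [-0.274, 3.129, -0.0]
force: [-5.8, -1.8, 10.5]
opening: 0.0594
gripper_force: 30.0
```

Contact reached; release, then raise and look.

play_rows(
  increments="0 0 -0.5 0 0.3;0 0 -0.5 0 -0.5;0 0 -0.5 0 -1;0 0 -0.5 0 -1;0 0 -0.5 0 -1;0 0 -0.5 0 -1;0 0 -40 0 -1;0 0 -90 0 -1;-40 0 -120 0 -1;-42 0 -120 0 -1;-42 0 -120 0 -1",
)

```text
t: 14.55
tool_pos: [0.5156, 0.2025, 0.1219]
orientation: [-0.273, 3.128, 0.001]
force: [-0.3, -0.1, -1.2]
opening: 0.0929
gripper_force: 0.0
```

```bash
cat > g.py <<'E'
from h import *
S=robot.read_camera("scene");T=robot.read_camera("top")
for n in("top","scene"):
  for d in robot.regions_of(n,"cover")[:2]:
    ys,xs=np.nonzero(d["pixels"]);w=back(n,np.c_[xs,ys],.010)[:,:2]
    c,s,a=cv2.minAreaRect((w*1000).astype(np.float32));print(n,round(d["conf"],2),np.round(c,1),np.round(s,1),round(a,1))
  print([(np.round(d["centre"],3),d["conf"]) for d in robot.landmark_of(n,"cover_center")[:2]])
def crop(I,u,v,w,h,k):
    return cv2.resize(I[v-h//2:v+h//2,u-w//2:u+w//2],None,fx=k,fy=k,interpolation=cv2.INTER_CUBIC)
a,b=proj("top",[.52,.2,.01])[0].round().astype(int),proj("scene",[.52,.2,.01])[0].round().astype(int);print(a,b)
cv2.imwrite("pics/k1.png",np.hstack([crop(T,*a,80,120,5),crop(S,*b,80,120,5)]))
go([.5155,.2025,.0],100)
E
python3 g.py
```

```text
top 0.83 [503.6 180.8] [74.6 25.4] 13.4
[(array([0.523, 0.205, 0.009]), 0.68)]
scene 0.59 [515.2 198.7] [114.2  67.2] 11.0
scene 0.23 [698.8 -71.1] [57.3 49.9] 13.4
[(array([0.519, 0.204, 0.   ]), 0.94), (array([0.498, 0.408, 0.003]), 0.34)]
[243 239] [275 215]
t 14.85 tcp [0.513  0.202  0.1195] yang 100.0 tilt [-0.003 -0.001 -1.   ] F [-1.3 -0.4 -0.7] open 0.093
-> d [ -2.9   0.  119.5] yaw 0.0
```

View pics/k1.png

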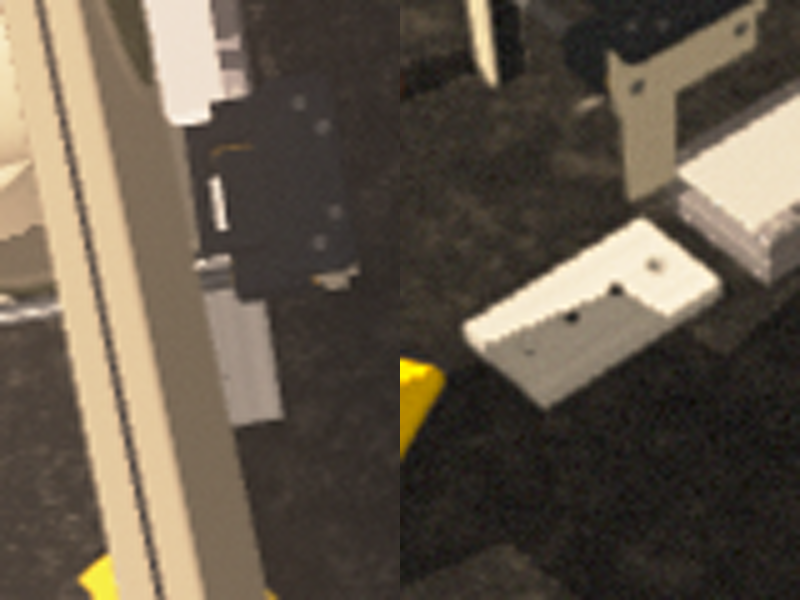

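The cover lies flat on the bench in front of the cassette, with its end holes at scene (286,208) and (261,225).

```bash
python3 -c "
from h import *
f=lambda x,y:(235+(x-400)/5,155+y/5)
c=back('scene',[f(465,328),f(643,219),f(722,282),f(547,396)],.01)[:,:2];h=back('scene',[f(655,266),f(530,352)],.01)[:,:2]
print(c.round(4).tolist(),c.mean(0),np.linalg.norm(c[0]-c[1]),np.linalg.norm(c[1]-c[2]),h.round(4).tolist(),h.mean(0),np.linalg.norm(h[0]-h[1]),np.degrees(np.arctan2(*(h[0]-h[1])[::-1])))
go([.5165,.2028,.0025],100)"
```

```text
[[0.4568, 0.218], [0.565, 0.2394], [0.5766, 0.1813], [0.4699, 0.1591]] [0.51707478 0.19944239] 0.11029103927432564 0.05915319430779955 [[0.5542, 0.2076], [0.476, 0.1881]] [0.51510539 0.19787274] 0.08057391365658083 14.031496594635037
t 14.85 tcp [0.513  0.202  0.1195] yang 100.0 tilt [-0.003 -0.001 -1.   ] F [-1.3 -0.4 -0.7] open 0.093
-> d [ -3.9   0.2 116.9] yaw 0.0
```

play_rows(
  increments="-3 0 40 -0.8 -1;-3 0 80 -0.8 -1;-3 0 105 -0.8 -1;-3 0 114 -0.8 -1;-3 0 116 -0.8 -1;-3 0 116 -0.8 -1;-3 0 116 -0.8 -1",
  force=30,
)

```text
t: 15.55
tool_pos: [0.5189, 0.2034, 0.007]
orientation: [-0.295, 3.125, 0.001]
force: [0.6, 0.6, 0.2]
opening: 0.0925
gripper_force: 0.0
```

play_rows(
  increments="1.5 0 4 0 -1;1.5 0 4 0 1;1.5 0 4 0 1;1.5 0 4 0 1;1.5 0 4 0 1;1.5 0 4 0 1;1.5 0 4 0 1",
  force=30,
)

```text
t: 16.25
tool_pos: [0.516, 0.2027, 0.0012]
orientation: [-0.296, 3.128, 0.0]
force: [-0.6, -0.6, -0.0]
opening: 0.0594
gripper_force: 30.0
```

play_rows(
  increments="0 0 -40 0 1;0 0 -85 0 1;0 0 -104 0 1;0 0 -104 0 1",
)

```text
t: 16.65
tool_pos: [0.5187, 0.2034, 0.1091]
orientation: [-0.295, 3.121, 0.002]
force: [0.6, 0.2, -1.2]
opening: 0.0598
gripper_force: 30.0
```

```bash
python3 -c "
from h import *
go([.5965,-.160,.1],90.5)"
```

```text
t 16.65 tcp [0.5187 0.2034 0.1091] yang 100.8 tilt [ 0.007  0.002 -1.   ] F [ 0.6  0.2 -1.2] open 0.0598
-> d [  -8.3 -371.5    9. ] yaw 10.3
```

play_rows(
  increments="-11 -30 0 2 1;-11 -70 0 4 1;-11 -115 0 6 1;-11 -160 0 8 1;-11 -205 0 10.3 1;-11 -250 0 10.3 1;-11 -295 0 10.3 1;-11 -335 0 10.3 1;-11 -360 0 10.3 1;-11 -371.5 0 10.3 1;-11 -371.5 4 10.3 1;-11 -371.5 4 10.3 1;-11 -371.5 4 10.3 1",
)

```text
t: 17.95
tool_pos: [0.5958, -0.1584, 0.1002]
orientation: [0.016, -3.14, -0.001]
force: [0.5, 0.8, -1.5]
opening: 0.0597
gripper_force: 30.0
```

```bash
python3 e.py m1
```

```text
crops 412 197 394 281
t 18.05 tcp [ 0.5963 -0.1588  0.101 ] yang 90.6 tilt [-0.  0. -1.] F [ 0.  -0.1 -1.6] open 0.0598
-> d [-2.6 -1.8 31. ] yaw 0.1
```

View pics/m1.png

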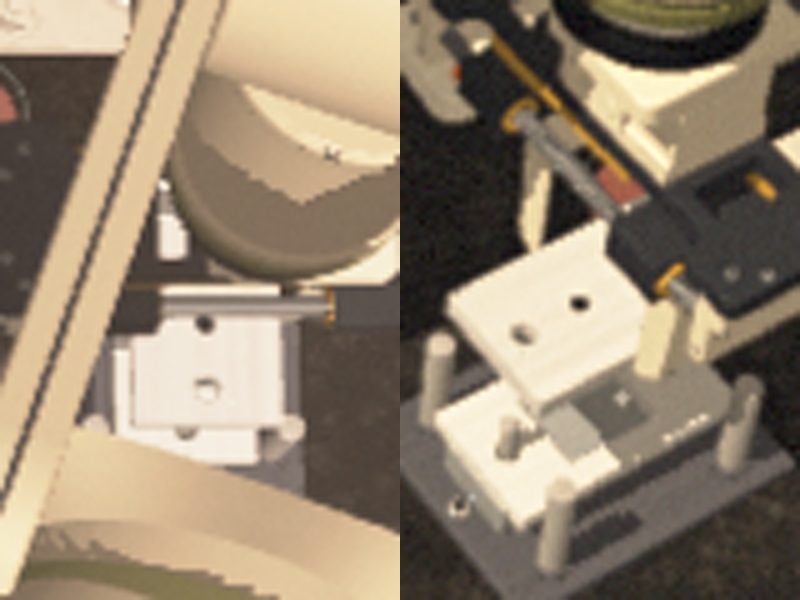

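The cover is level above the jig, its outer hole at top (413.4,215.0) and scene (378.8,288.0).

```bash
python3 -c "
from h import *
print(tri((413.4,215),(378.8,288)))
for z in(.108,.110): print(z,back('top',[(413.4,215)],z).round(4),back('scene',[(378.8,288)],z).round(4))
"
```

```text
[ 0.55701594 -0.16042067  0.10787341]
0.108 [[ 0.5566 -0.1603  0.108 ]] [[ 0.5573 -0.1606  0.108 ]]
0.11 [[ 0.5562 -0.1599  0.11  ]] [[ 0.5563 -0.1617  0.11  ]]
```

play_rows(
  increments="1.3 -0.6 15 0 1;1.3 -0.6 27 0 1;1.3 -0.6 32 0 1;1.3 -0.6 32 0 1;1.3 -0.6 32 0 1;1.3 -0.6 32 0 1",
)

```text
t: 18.65
tool_pos: [0.5955, -0.1611, 0.0696]
orientation: [-0.014, 3.141, -0.0]
force: [0.6, -0.1, -1.0]
opening: 0.0596
gripper_force: 30.0
```

play_rows(
  increments="0.4 0.5 4 0 1;0.4 0.5 8 0 1;0.4 0.5 11 0 1;0.4 0.5 14 0 1;0.4 0.5 17 0 1;0.4 0.5 20 0 1;0.4 0.5 23 0 1;0.4 0.5 23 0 1",
)

```text
t: 19.45
tool_pos: [0.5943, -0.1602, 0.0455]
orientation: [0.014, -3.141, -0.001]
force: [-0.1, 0.7, -1.4]
opening: 0.0599
gripper_force: 30.0
```

Threaded with no contact force; lowering to the frame.

play_rows(
  increments="0 0 3 0 1;0 0 6 0 1;0 0 8 0 1;0 0 9 0 1;0 0 10 0 1;0 0 10.5 0 1;0 0 11 0 1;0 0 11 0 1",
)

```text
t: 20.25
tool_pos: [0.5947, -0.1604, 0.0352]
orientation: [-0.014, 3.141, -0.0]
force: [0.2, 0.0, -1.2]
opening: 0.0597
gripper_force: 30.0
```

play_rows(
  increments="0 0 0.6 0 1;0 0 1.2 0 1;0 0 1.6 0 1;0 0 1.6 0 1",
)

```text
t: 20.65
tool_pos: [0.5948, -0.1604, 0.0352]
orientation: [-0.014, 3.141, -0.0]
force: [-6.6, 2.0, 11.0]
opening: 0.0595
gripper_force: 30.0
```

Seated at the expected height. Release and withdraw.

play_rows(
  increments="0 0 -1 0 1;0 0 -1 0 0;0 0 -1 0 -0.6;0 0 -1 0 -0.6;0 0 -1 0 -0.6;0 0 -30 0 -0.8;0 0 -75 0 -1;0 0 -120 0 -1;40 80 -150 0 -1;80 170 -150 0 -1;80 200 -150 0 -1;80 200 -150 0 -1;80 200 -150 0 -1;80 200 -150 0 -1",
)

```text
t: 22.05
tool_pos: [0.5124, 0.0414, 0.184]
orientation: [-0.019, 3.141, 0.001]
force: [0.9, -0.1, 0.7]
opening: 0.0924
gripper_force: 0.0
```

```bash
python3 -c "
from h import *
S=robot.read_camera('scene');T=robot.read_camera('top')
f=lambda I,u,v:cv2.resize(I[v-60:v+60,u-50:u+50],None,fx=4,fy=4,interpolation=cv2.INTER_CUBIC)
cv2.imwrite('pics/z.png',np.hstack([f(T,407,207),f(S,395,295)]))
go([.5,0,.2],90)"
```

```text
t 22.15 tcp [0.5131 0.0388 0.1836] yang 90.57 tilt [ 0.    -0.001 -1.   ] F [0.3 0.6 0.6] open 0.0929
-> d [ 13.5 -38.7 -16.4] yaw 0.57
```

View pics/z.png

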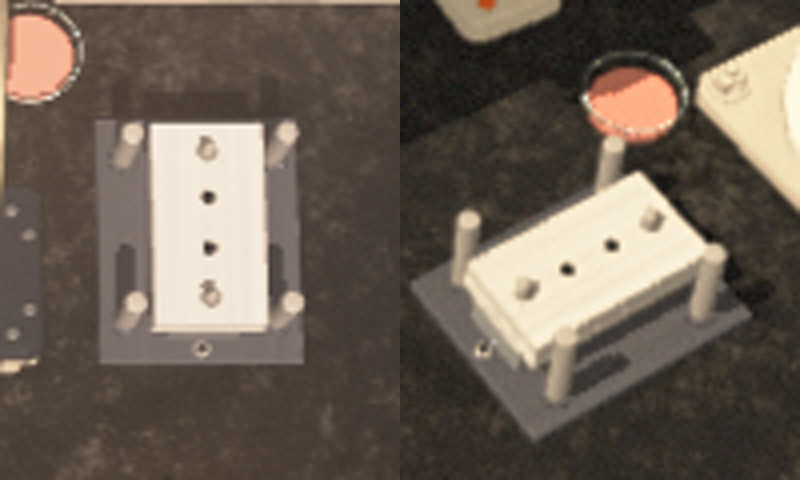

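The cover is flat on the frame with both pins through the outer holes (top crop 207,148 and 209,293), and the dish has not moved.

```bash
python3 -c "
from plant import robot
print(robot.close_job())"
```

```text
the job is handed in; nothing more can be done
None
```

The spacer frame and then the cover plate are threaded over both pins and fully seated on the jig; the job was handed in at about 22 s with the gripper clear, and I saw no bystander disturbed.

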